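# Load test of a sprung belt-tensioner lever

### The job

Test the tensioner on the stand: with the fingertips push its roller along the scale until the lever takes a steady 12 N (between 11 and 13 N, and never more than 15 N), hold that for at least a second, then ease the lever back to its stop without letting it snap. The thin tell-tale below the lever stays at the reading; do not touch it, but slide the brass cursor by its knob until its pointer is in line with the tell-tale's. Leave the other things on the bench alone.

Things in the scene. Friction and masses are not known exactly. Their poses are not given: they have to be found in the camera images.
- stand: Tensioner test stand: grey bed plate, 240 x 280 mm, top 10 mm above the bench, fixed to it. Origin under the plate, 20 mm behind its centre; x points to the rear. Lever, tell-tale and cursor turn about one upright axis 60 mm behind the origin. The scale, an aluminium sector (top 14 mm up), has a black rib every 5 degrees, a longer one every 15, the first at reading 0
- pivot (a point): Point of the upright pivot axis at the bed plate's top; z up, x to the stand's rear. Reading 0 of the scale lies in the direction 2.4416 rad counter-clockwise from x seen from above; readings grow counter-clockwise (left to right for the robot). Around the axis is the lever's hub drum, 48 mm wide, up to 50 mm above the bench
- roller_center (a point): Centre of the roller at the end of the sprung lever, 100 mm from the pivot axis, 58 mm above the bench; x points outwards along the lever, y to growing readings (the way to push). The lever's bar below the roller is 18 mm wide, 26 to 36 mm up. Behind the bar (-y) a 7 mm stop post, 44 mm high, stands 75 mm from the axis; behind the roller itself the room is free
- roller: The upright black roller: 28 mm diameter, 44 mm high, 36 to 80 mm above the bench, origin at its centre. It turns freely about its own upright axle on the lever
- lever (a joint): Angle of the sprung lever, rad, its scale reading: 0 at the stop (rest), at most 1.4. The coil spring's preload differs from start to start and cannot be seen: to leave the stop takes 1 to 10 N at the roller; then the push grows evenly by about 1 N per 10 mm of roller travel. Let go, it snaps back
- telltale (a joint): Angle of the tell-tale, rad, same scale: a thin dark pointer below the lever, 17 to 20 mm above the bench, with a 6 mm pin (to 40 mm up) 55 mm from the axis, ahead of the lever. The lever pushes the pin and both then read the same; the tell-tale stays by friction at the largest reading when the lever goes back. Starts a little above 0
- telltale_tip (a point): Outer end of the tell-tale's pointer, at the inner edge of the scale, 131 mm from the pivot axis, 18.5 mm above the bench; x points outwards along the pointer
- cursor (a joint): Angle of the cursor, rad, same scale (0 to 1.44). A small brass saddle (22 x 20 mm) on a curved rail outside the scale; it slides round the pivot axis with about 1.5 N of friction at its knob and stays where it is left. Starts near the right (high) end
- cursor_knob (a point): Centre of the upright steel knob on the cursor's saddle: 18 mm diameter, 26 to 59 mm above the bench (centre at 45 mm), 175 mm from the pivot axis; x points outwards, y to growing readings
- cursor_tip (a point): Inner end of the cursor's pointer, over the outer part of the scale, 149 mm from the pivot axis, 18.5 mm above the bench; x points outwards
- gear_wheel: small steel pinion, 40 mm across, lying on the rear left corner of the bed plate; leave alone
- bearing: ball bearing, 26 mm across, 8 mm high, lying on the rear right corner of the bed plate; leave alone
- arbor: stepped round steel part, 30 mm across, 74 mm high, standing left of the stand; leave alone
- tape_roll: roll of black tape, 59 mm across, 18 mm high, lying right of the stand; leave alone
- wrench: open-ended steel wrench, 207 mm long, lying behind the stand; leave alone
- hex_key: bent black hex key, 104 mm long, lying left of the stand; leave alone

How it is judged (in metres and radians):
On the way, in this order (a step that is already met when the one before it is completed fails the run):
1. the roller is held by the fingers with a steady 12 N (11 to 13 N) for a second, the lever off its stop (contact force between the fingers and roller between 11 and 13 N and value of joint each of lever, telltale above 0.06 rad), for 1 s.
2. the lever is back at its stop (value of joint lever below 0.03 rad), for 0.2 s.
At the end, for the whole second after the job is handed in: The lever rests at its stop (reading under 0.03 rad), the tell-tale stands where the load test left it (reading over 0.06 rad), and the cursor stands still with its pointer in line with the tell-tale's within 0.035 rad (2 degrees, about 5 mm at the scale) (value of joint lever below 0.03 rad and value of joint telltale above 0.06 rad and angle between the x axis of cursor_tip and the x axis of telltale_tip, either way round below 0.035 rad and velocity of joint cursor between -0.02 and 0.02 rad/s); the robot touches nothing.
It fails at once if the lever or its roller is pushed with more than 15 N (contact force between any of the fingers, the arm and lever above 15 N).
It fails at once if the robot touches the tell-tale (over 0.5 N) (contact force between any of the fingers, the arm and telltale above 0.5 N).
It fails at once if the lever is let snap back (faster than 2 rad/s) (velocity of joint lever below -2 rad/s).
It fails at once if a bystander is moved by more than 20 mm (distance of any of gear_wheel, bearing, arbor, tape_roll, wrench, hex_key from where it was at the start of the episode above 0.02 m).
It also fails if it takes over 72 s, if anything falls off the work surface, if the arm or the gripper's body presses on something with over 40 N, if the wrist force passes 120 N, or if a joint passes its speed limit or range.

### The arm

A 6-joint arm with a two-finger parallel gripper is mounted at the origin on a cart in front of the work surface, level with it; the furniture and walls round the work are solid. World frame = base frame: x ahead of the robot, y to its left, z up, the work surface at z = 0. Lengths are in m, angles in degrees, forces in N, time in s.
With the tool pointing down it reaches from about 0.3 to 0.75 m from the base axis. Payload 8.5 kg.
Tool frame: the origin (TCP) lies midway between the tips of the shut fingers; the grasp point (between the pads) lies 19 mm behind it (env.tcp_to_grasp is the z of the grasp point in the tool frame, in m); z points along the fingers, y is the line along which they close (so a half turn about z gives the same grasp; the last joint's range is limited). The gripper opens to 85 mm and grips with 20 to 120 N. Pads are 22 mm wide; open, the fingers measure 114 mm over their backs; the gripper's body (76 mm by 85 mm) begins 54 mm behind the grasp point. The pads swing forward as they close: fully open they stand 13 mm farther back than shut.
Start: joints at [-83.44, 21.807, 74.336, -0, 83.858, -12.336], TCP at [0.178, -0.52, 0.231] pointing down, gripper open.
Joint ranges: [-178.18, 178.18], [-50.72, 133.34], [12.68, 142.11], [-81.47, 261.47], [9.98, 163.14], [-165.26, 165.26]. Speed limits (degrees/s): [136.94, 136.94, 180, 180, 180, 180].

### API

Orientations are given as a 3x3 rotation matrix whose columns are the frame's x, y, z axes.
In Python, from rig import env, imaging, job, models gives the robot as it stands. The module is installed in compiled form; this text tells all that it offers.
- The arm moves only by the tool jog_arm, never from a script. Its argument "plan" is text: rows parted by semicolons, each of 7 numbers parted by spaces: the turn, a rotation vector about the tool's x, y, z in degrees, then the shift along the tool's x, y, z in cm, then the closure in counts, from 0 (fully open) to 255 (shut). In form: rx ry rz x y z claw; .... A call has 1 to 10 rows; each row shifts and turns the commanded pose from where the row before left it, along the tool's axes as they then stand; what a row does not reach is not made up. A row lasts 1/12 s, in which the tool goes at most 41.7 mm and 7.16 degrees, less where a joint would pass 70% of its speed; a pose out of reach is approached as far as the arm can. A call with a gripper value outside its range is refused whole. The fingers move at their own pace and stop on an object; "grip_force" is the grip in N (left out, the last holds). Time passes only in rows, so rows that do not move let the fingers close. It gives the time, the measured TCP pose, the force, the opening and the grip force at its end, in the units of the state.
- env.observe(): the state, without advancing time (a new reading comes with each control period).
- imaging.get_image(name): name is "side" or "top" or "wrist"; returns a dict with "pixels" (400x640x3 uint8, red, green, blue), "depth" (400x640 float32, m along the optical axis (not along the pixel's ray), 0 where there is no reading), "fov_y" (degrees; the focal length in pixels is half the picture's height over the tangent of half this angle, whatever the lens; pixels are square), "cx", "cy" (the principal point, pixels), "world_from_camera" (4x4, takes a point from camera to world coordinates). Camera axes: x right, y down, z forward; pixel columns grow to the right and rows downward; lengths in m; the calibration is good to about 2 mm. The wrist camera is an equidistant fisheye: a pixel r from the principal point sees the ray r / f radians off the axis. A picture is of the moment at which its call begins.
- job.close_job(): hands the job in; it is judged then, once.
Trained networks look in the newest picture that a camera, given by its name, has taken for a name from the list of things; names that differ only in an ending like _2 or _b are one class to them, and where a whole thing is asked for, a point or a joint stands for the part that bears it (a point fixed in the world has none). Each returns a list of dicts, best first, with "confidence" (0 to 1); they miss things now and then, are a little off and sometimes report something else, mostly with a low value. They report only what shows in the picture. A call takes as long as a camera call.
- models.outline_of(camera, query): "region" (400x640 bool, what is visible of it) and "bbox" ([centre column, centre row, width, height] in pixels, round what is visible of it).
- models.tip_of(camera, query): "at" ([column, row] in pixels: a listed point, or the origin of a listed thing).
The state is a dict: "time_s": time; "q": joint angles; "qvel": joint speeds; "joint_efforts": joint torques, N m; "position": TCP position; "tool_rot": TCP orientation; "ft_force": force on the tool from outside, world axes, zero at the start; "wrist_torque": the same for the moment, N m; "grip_width": finger opening in m; "gripper_force": force on a finger pad.
Only numpy, scipy, OpenCV 4.12 (cv2) and the standard library are available. Lean on these libraries where they do the work, as an engineer would, in place of code of your own. Each camera call takes 0.05 s, during which the arm holds its last target. There are 200 camera calls.

## Working session

There is one attempt and no reset: what is moved stays moved. The work goes in short steps, Python scripts to look and compute and a tool call to move; the robot and the scene stay as the last step left them, time stands still between calls to the robot, and variables do not carry over. Pictures are saved under pics/ and viewed, at most 10 in all, crops included, and the job is handed in when it is done.

Besides the shell and the picture viewer there is one more tool, called after "Call:" as name(argument=value, ...) on one line, values as JSON. jog_arm: Moves the arm, as the interface text tells. Its arguments: {"type":"object","properties":{"plan":{"type":"string"},"grip_force":{"type":"number"}},"required":["plan"]}

```bash
mkdir -p pics; cat > h.py <<'E'
import numpy as np, cv2
from rig import env, imaging, job, models
def proj(im,uv,z):
    "intersect pixel ray with plane world z (top/side)"
    f=200/np.tan(np.radians(im["fov_y"]/2)); T=np.array(im["world_from_camera"])
    d=T[:3,:3]@np.array([(uv[0]-im["cx"])/f,(uv[1]-im["cy"])/f,1]); o=T[:3,3]
    return o+d*(z-o[2])/d[2]
def save(im,n): cv2.imwrite(f"pics/{n}.png",im["pixels"][:,:,::-1])
E
python3 - <<'E'
from h import *
np.set_printoptions(precision=4,suppress=True)
for c in ("top","side"):
    im=imaging.get_image(c); save(im,c+"0")
    print(c,im["fov_y"],np.array(im["world_from_camera"])[:3,3])
    for q,z in (("pivot",.01),("roller_center",.058),("telltale_tip",.0185),("cursor_knob",.045),("cursor_tip",.0185),("stand",0),("arbor",.037)):
        r=models.tip_of(c,q)
        for k in r[:2]: print(q,round(k["confidence"],2),k["at"],proj(im,k["at"],z))
s=env.observe(); print(s); print(env.tcp_to_grasp)
E
```

```text
top 49.40052725626117 [0.5559 0.0278 0.9408]
pivot 0.81 [336.4, 167.2] [0.6996 0.0023 0.01  ]
roller_center 0.66 [307.2, 199.0] [0.6263 0.0628 0.058 ]
roller_center 0.58 [307.7, 202.1] [0.62   0.0617 0.058 ]
telltale_tip 0.25 [337.7, 165.7] [ 0.7015 -0.0002  0.0185]
cursor_knob 0.69 [388.3, 237.2] [ 0.5502 -0.1038  0.045 ]
cursor_tip 0.45 [381.0, 226.4] [ 0.5726 -0.0923  0.0185]
cursor_tip 0.27 [430.3, 215.6] [ 0.5963 -0.1965  0.0185]
stand 0.55 [339.5, 193.0] [ 0.6446 -0.005   0.    ]
arbor 0.71 [253.3, 210.6] [0.6028 0.1757 0.037 ]
side 47.58655823253302 [0.558  0.8752 0.5206]
pivot 0.89 [295.2, 217.8] [ 0.7077 -0.0181  0.01  ]
roller_center 0.59 [329.3, 217.6] [0.6236 0.0561 0.058 ]
telltale_tip 0.43 [340.0, 241.6] [0.5982 0.0836 0.0185]
telltale_tip 0.38 [297.8, 219.8] [0.6981 0.005  0.0185]
cursor_knob 0.53 [366.5, 192.7] [ 0.5487 -0.098   0.045 ]
cursor_tip 0.54 [349.6, 202.5] [ 0.5875 -0.0935  0.0185]
stand 0.76 [325.3, 223.5] [ 0.6384 -0.0181  0.    ]
stand 0.66 [333.9, 275.8] [0.6027 0.1765 0.    ]
arbor 0.87 [334.2, 277.3] [0.5987 0.2305 0.037 ]
{'time_s': 0.8, 'q': array([-83.4391,  21.8073,  74.3359,   0.0023,  83.8583, -12.3345]), 'qvel': array([-0.0244, -0.0239,  0.0222,  0.0227, -0.0258, -0.0397]), 'joint_efforts': array([  0.0026, -44.8293, -23.1453,  -0.    ,   0.0005,  -0.    ]), 'position': array([ 0.1781, -0.5203,  0.2313]), 'tool_rot': array([[ 0.9461,  0.3238,  0.    ],
       [ 0.3238, -0.9461,  0.    ],
       [ 0.    , -0.    , -1.    ]]), 'ft_force': array([ 0.5484, -0.6741, -0.5404]), 'wrist_torque': array([-0.0446,  0.0059,  0.0051]), 'gripper_force': 0.0, 'grip_width': 0.08543002691600453}
-0.0187
```

View pics/top0.png

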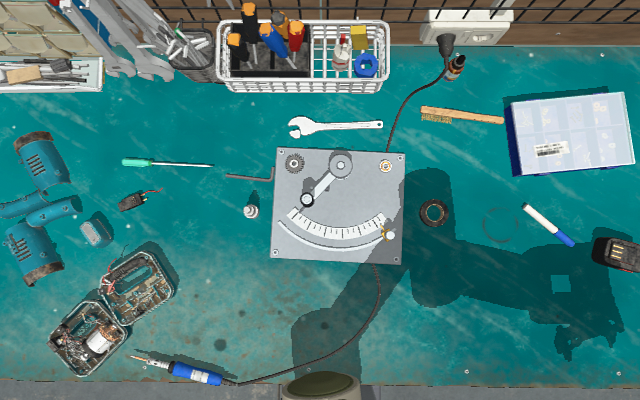

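View pics/side0.png

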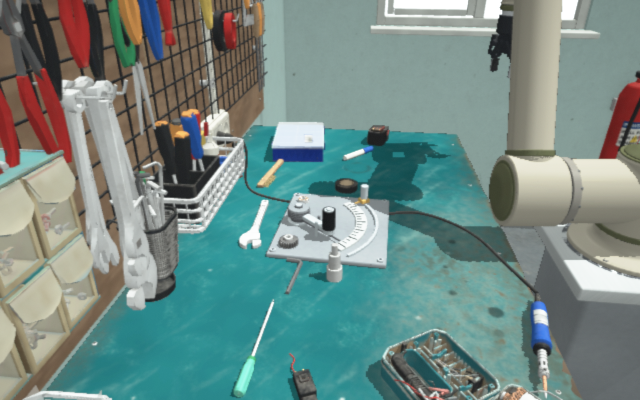

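The top view shows the plate (cols 271–406, rows 148–265), the hub at about (340,166), the roller at (306,199) and the cursor knob at (390,236). The side view agrees: the roller is at (329,217), and the arbor and hex key sit on the near side. Next I'll get the stand's yaw from its outline.

```bash
cat >> h.py <<'E'
def go(target,yaw_x=None):
    "tool-frame deltas to world TCP target, tool down; yaw of tool x in deg. shift is in the CURRENT tool axes"
    s=env.observe(); R=np.array(s["tool_rot"]); d=R.T@(np.array(target)-s["position"])*100
    y=np.degrees(np.arctan2(R[1,0],R[0,0]))
    print("now",s["position"].round(4),"yaw",y.round(2),"delta tool cm",d.round(2),"rz",None if yaw_x is None else round(-(yaw_x-y),1))
E
python3 - <<'E'
from h import *
im=imaging.get_image("top")
m=models.outline_of("top","stand")[0]["region"].astype(np.uint8)
m=cv2.morphologyEx(m,cv2.MORPH_CLOSE,np.ones((15,15)))
c=max(cv2.findContours(m,0,2)[0],key=cv2.contourArea)
b=cv2.boxPoints(cv2.minAreaRect(c)); w=np.array([proj(im,p,.01)[:2] for p in b]);print(b,w,w.mean(0))
for i in range(4):
    e=w[(i+1)%4]-w[i]; print(np.linalg.norm(e),np.degrees(np.arctan2(e[1],e[0]))%90)
o=cv2.resize(im["pixels"][140:275,255:420],None,fx=4.8,fy=4.4,interpolation=2); cv2.imwrite("pics/crop.png",o[:,:,::-1])
# roller / knob tops via depth
f=200/np.tan(np.radians(im["fov_y"]/2));T=np.array(im["world_from_camera"])
v,u=np.mgrid[140:275,260:420];d=im["depth"][140:275,260:420]
P=np.stack([(u-im["cx"])/f*d,(v-im["cy"])/f*d,d],-1)@T[:3,:3].T+T[:3,3]
for n,lo,hi,x in (("roller top",.074,.086,0),("hub",.045,.053,.66),("knob",.052,.064,0)):
    k=(P[...,2]>lo)&(P[...,2]<hi)&(d>0)&(P[...,0]>x)&(P[...,1]<.12)
    if n=="knob":k&=P[...,1]<-.06
    q=P[k]; print(n,len(q),np.median(q,0) if len(q) else "",(q.min(0)+q.max(0))/2 if len(q) else "")
go((.655,.1,.2),47)
E
```

```text
[[269.37653 257.53387]
 [275.43768 145.40204]
 [407.32263 152.53094]
 [401.26147 264.66278]] [[ 0.50466263  0.14366611]
 [ 0.74640495  0.13503172]
 [ 0.73269623 -0.1507959 ]
 [ 0.49238769 -0.13600152]] [ 0.61903788 -0.0020249 ]
0.24189647369403197 87.95441860377505
0.28615618010990734 87.25411151991327
0.24076350252115108 86.47708290200504
0.2799368793567555 87.48683516648977
roller top 153 [0.62443946 0.06241628 0.08069544] [0.62550432 0.06337747 0.07989714]
hub 299 [ 0.69783342 -0.00401219  0.04707928] [ 0.69865219 -0.00413223  0.04896738]
knob 64 [ 0.55478133 -0.1049737   0.05939171] [ 0.55476213 -0.10491468  0.05774893]
now [ 0.1781 -0.5203  0.2313] yaw 18.9 delta tool cm [ 65.21 -43.25   3.13] rz -28.1
```

View pics/crop.png

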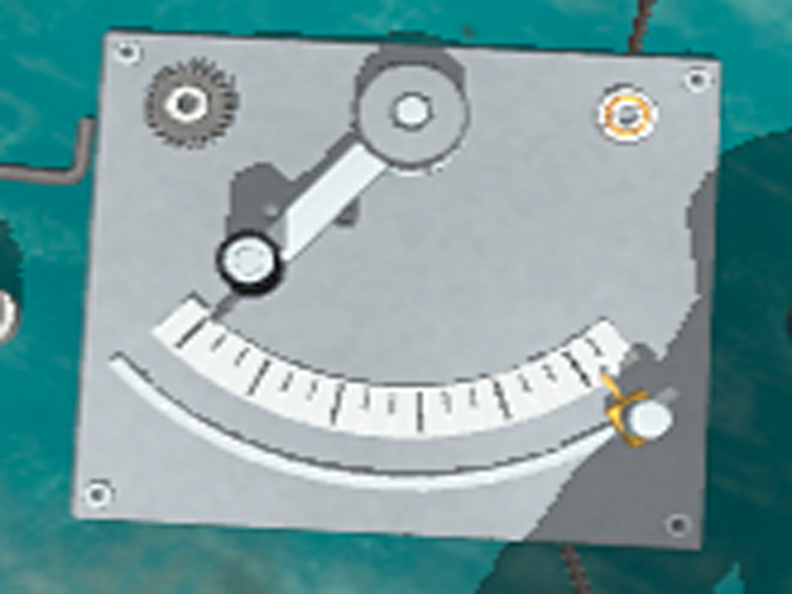

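Call:
jog_arm(plan="0 0 -7 0 0 0 255; 0 0 -7 0 0 0 255; 0 0 -7 0 0 0 255; 0 0 -7 0 0 0 255; 0 0 0 3 -0.3 0 255; 0 0 0 3 -0.3 0 255; 0 0 0 3 -0.3 0 255; 0 0 0 3 -0.3 0 255; 0 0 0 3 -0.3 0 255; 0 0 0 3 -0.3 0 255", grip_force=60)

```text
time_s: 1.73
position: [0.2886, -0.3754, 0.2314]
tool_rot: [[0.684, 0.73, 0.0], [0.73, -0.684, -0.0], [-0.0, 0.0, -1.0]]
ft_force: [1.3, -0.3, 0.1]
grip_width: -0.0
gripper_force: 0.0
```

Call:
jog_arm(plan="0 0 0 3 -0.3 0 255; 0 0 0 3 -0.3 0 255; 0 0 0 3 -0.3 0 255; 0 0 0 3 -0.3 0 255; 0 0 0 3 -0.3 0 255; 0 0 0 3 -0.3 0 255; 0 0 0 3 -0.3 0 255; 0 0 0 3 -0.3 0 255; 0 0 0 3 -0.3 0 255; 0 0 0 3 -0.3 0 255")

```text
time_s: 2.57
position: [0.4718, -0.1357, 0.2315]
tool_rot: [[0.683, 0.73, 0.0], [0.73, -0.683, -0.0], [0.0, 0.0, -1.0]]
ft_force: [0.3, -0.4, -0.1]
grip_width: 0.0001
gripper_force: 0.0
```

Call:
jog_arm(plan="0 0 0 3 -0.3 0 255; 0 0 0 3 -0.3 0 255; 0 0 0 3 -0.3 0 255; 0 0 0 3 -0.3 0 255; 0 0 0 3 -0.3 0 255; 0 0 0 3 -0.3 0 255; 0 0 0 3 -0.3 0 255; 0 0 0 3 -0.3 0 255; 0 0 0 3 -0.3 0 255; 0 0 0 0 0 0 255")

```text
time_s: 3.4
position: [0.6376, 0.0824, 0.2304]
tool_rot: [[0.681, 0.733, 0.0], [0.733, -0.681, 0.001], [0.001, -0.001, -1.0]]
ft_force: [0.9, 0.1, -0.4]
grip_width: -0.0002
gripper_force: 0.0
```

```bash
python3 - <<'E'
from h import *
go((.6587,.1005,.052),47.4)
s=env.observe(); print(s["ft_force"],s["grip_width"],s["time_s"],s["q"])
im=imaging.get_image("wrist"); save(im,"w1")
E
```

```text
now [0.6376 0.0824 0.2304] yaw 47.11 delta tool cm [ 2.74  0.33 17.84] rz -0.3
[ 0.93639455  0.13834298 -0.4006955 ] -0.00018211264530498624 3.4 [-3.19505161e+00  3.14729157e+01  5.80875780e+01  7.01625875e-02
  9.04336039e+01  3.96949535e+01]
```

View pics/w1.png

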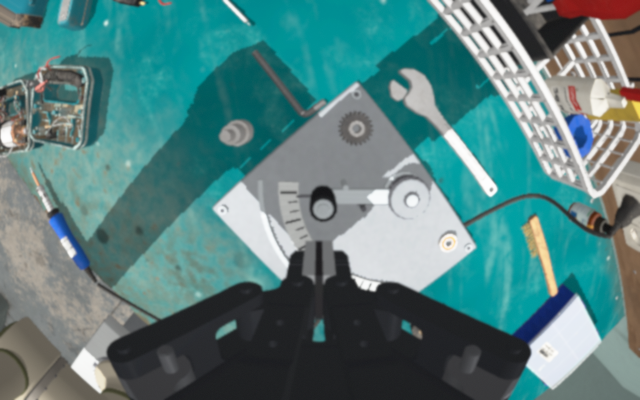

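The wrist view shows the shut fingertips near (320,250), the roller at (322,205), the hub at (408,198) and the pinion at (355,128). The space behind the roller is free, so I'll shift and go down.

Call:
jog_arm(plan="0 0 0 1.4 0.2 0 255; 0 0 0 1.4 0.1 0 255; 0 0 0 0 0 3 255; 0 0 0 0 0 3 255; 0 0 0 0 0 3 255; 0 0 0 0 0 3 255; 0 0 0 0 0 2.5 255; 0 0 0 0 0 2 255; 0 0 0 0 0 1.3 255; 0 0 0 0 0 0 255")

```text
time_s: 4.28
position: [0.6554, 0.096, 0.0504]
tool_rot: [[0.684, 0.729, -0.006], [0.729, -0.684, 0.0], [-0.004, -0.004, -1.0]]
ft_force: [-1.4, 0.1, -0.1]
grip_width: 0.0001
gripper_force: 0.0
```

Call:
jog_arm(plan="0 0 0 0 0 0 255; 0 0 0 0 0 0 255; 0 0 0 0 0 0 255; 0 0 0 0 0 0 255")

```text
time_s: 4.62
position: [0.6576, 0.0968, 0.0546]
tool_rot: [[0.683, 0.73, 0.002], [0.73, -0.683, -0.0], [0.001, 0.001, -1.0]]
ft_force: [-0.2, -0.5, 0.0]
grip_width: 0.0001
gripper_force: 0.0
```

Call:
jog_arm(plan="0 0 0 -0.5 0 0 255; 0 0 0 -0.4 0 0 255; 0 0 0 -0.4 0 0 255; 0 0 0 -0.2 0 0 255; 0 0 0 -0.2 0 0 255; 0 0 0 0 0 0 255; 0 0 0 0 0 0 255")

```text
time_s: 5.2
position: [0.6456, 0.0844, 0.0534]
tool_rot: [[0.683, 0.73, 0.0], [0.73, -0.683, 0.0], [0.0, 0.0, -1.0]]
ft_force: [0.5, 0.6, 0.2]
grip_width: 0.0001
gripper_force: 0.0
```

Call:
jog_arm(plan="0 0 0 -0.1 0 0 255; 0 0 0 -0.1 0 0 255; 0 0 0 -0.1 0 0 255; 0 0 0 -0.1 0 0 255; 0 0 0 -0.1 0 0 255; 0 0 0 -0.1 0 0 255; 0 0 0 -0.1 0 0 255; 0 0 0 0 0 0 255; 0 0 0 0 0 0 255")

```text
time_s: 5.95
position: [0.6409, 0.0796, 0.0533]
tool_rot: [[0.683, 0.73, 0.0], [0.73, -0.683, 0.0], [0.001, 0.0, -1.0]]
ft_force: [2.9, 3.5, -1.9]
grip_width: -0.0002
gripper_force: 2.5
```

Call:
jog_arm(plan="0 0 -0.6 -0.105 -0.026 0 255; 0 0 -0.6 -0.105 -0.026 0 255; 0 0 -0.6 -0.105 -0.026 0 255; 0 0 -0.6 -0.105 -0.026 0 255; 0 0 -0.6 -0.105 -0.026 0 255; 0 0 -0.6 -0.105 -0.026 0 255; 0 0 0 0 0 0 255; 0 0 0 0 0 0 255; 0 0 0 0 0 0 255")

```text
time_s: 6.7
position: [0.6357, 0.0759, 0.0534]
tool_rot: [[0.636, 0.772, 0.001], [0.772, -0.636, 0.0], [0.001, 0.0, -1.0]]
ft_force: [4.5, 3.8, -1.3]
grip_width: -0.0002
gripper_force: 2.7
```

```bash
cat >> h.py <<'E'
piv=np.array([.6985,-.004]); a0=137.4
def st():
    s=env.observe(); R=np.array(s["tool_rot"]); r=R.T[:, :2]@(s["position"][:2]-piv)
    roll=s["position"][:2]-R[:2,0]*.025-piv
    print("t",s["time_s"],"F tool",(R.T@s["ft_force"]).round(2),"TCP rel pivot (tool)",r.round(4),"reading est deg",round(np.degrees(np.arctan2(roll[1],roll[0]))%360-a0,1),"grip",s["grip_width"],s["gripper_force"],"pos",s["position"].round(4))
E
python3 - <<'E'
from h import *
st()
im=imaging.get_image("top"); o=cv2.resize(im["pixels"][140:275,255:420],None,fx=4.8,fy=4.4,interpolation=2); cv2.imwrite("pics/c2.png",o[:,:,::-1]); st()
E
```

```text
t 6.7 F tool [5.78 1.01 1.3 ] TCP rel pivot (tool) [ 0.0217 -0.0993 -0.    ] reading est deg 5.0 grip -0.0001576723684759968 2.6949417963624 pos [0.6357 0.0759 0.0534]
t 6.75 F tool [ 5.91 -0.72  0.86] TCP rel pivot (tool) [ 0.0217 -0.0993 -0.    ] reading est deg 5.0 grip -0.00018618613941528555 2.694304436445236 pos [0.6357 0.0759 0.0534]
```

View pics/c2.png

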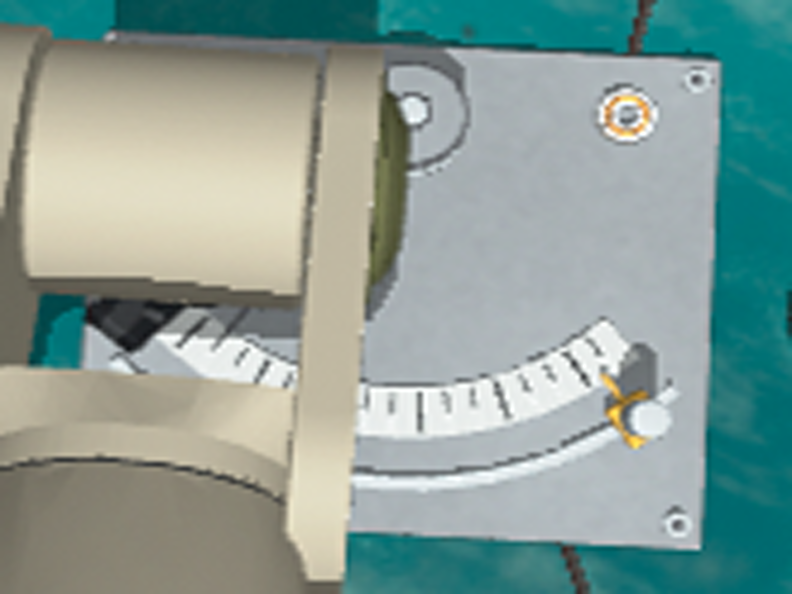

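The arm hides the roller, but the scale and the cursor (knob at 645,418 in the crop) can still be seen. The force is about 5.8 N and follows the lever, so I'll go on along the arc.

Call:
jog_arm(plan="0 0 -1 -0.175 -0.04 0 255; 0 0 -1 -0.175 -0.04 0 255; 0 0 -1 -0.175 -0.04 0 255; 0 0 -1 -0.175 -0.04 0 255; 0 0 -1 -0.175 -0.04 0 255; 0 0 -1 -0.175 -0.04 0 255; 0 0 -1 -0.175 -0.04 0 255; 0 0 -1 -0.175 -0.04 0 255; 0 0 -1 -0.175 -0.04 0 255; 0 0 -1 -0.175 -0.04 0 255")

```text
time_s: 7.58
position: [0.6224, 0.0642, 0.0534]
tool_rot: [[0.492, 0.871, 0.001], [0.871, -0.492, 0.001], [0.001, 0.0, -1.0]]
ft_force: [4.3, 6.9, -1.4]
grip_width: -0.0004
gripper_force: 3.8
```

Call:
jog_arm(plan="0 0 -1 -0.175 -0.04 0 255; 0 0 -1 -0.175 -0.04 0 255; 0 0 -1 -0.175 -0.04 0 255; 0 0 -1 -0.175 -0.04 0 255; 0 0 -1 -0.175 -0.04 0 255; 0 0 -1 -0.175 -0.04 0 255; 0 0 0 0 0 0 255; 0 0 0 0 0 0 255")

```text
time_s: 8.25
position: [0.6153, 0.0562, 0.0534]
tool_rot: [[0.399, 0.917, 0.0], [0.917, -0.399, 0.001], [0.001, -0.0, -1.0]]
ft_force: [4.8, 7.1, -1.4]
grip_width: 0.0003
gripper_force: 4.0
```

```bash
cat >> h.py <<'E'
def avg(n=5):
    L=[]
    for i in range(n):
        imaging.get_image("wrist"); s=env.observe(); L.append(np.array(s["tool_rot"]).T@s["ft_force"])
    L=np.array(L); print("avg F tool",L.mean(0).round(2),"sd",L.std(0).round(2))
E
python3 - <<'E'
from h import *
st(); avg()
E
```

```text
t 8.25 F tool [8.39 1.55 1.37] TCP rel pivot (tool) [ 0.022  -0.1003  0.    ] reading est deg 20.8 grip 0.0002704976359427553 4.041799698024988 pos [0.6153 0.0562 0.0534]
avg F tool [8.49 0.08 1.3 ] sd [0.6  0.56 0.42]
```

Call:
jog_arm(plan="0 0 -1 -0.175 -0.04 0 255; 0 0 -1 -0.175 -0.04 0 255; 0 0 -1 -0.175 -0.04 0 255; 0 0 -1 -0.175 -0.04 0 255; 0 0 -1 -0.175 -0.04 0 255; 0 0 -1 -0.175 -0.04 0 255; 0 0 -1 -0.175 -0.04 0 255; 0 0 -1 -0.175 -0.04 0 255; 0 0 -1 -0.175 -0.04 0 255; 0 0 -1 -0.175 -0.04 0 255")

```text
time_s: 9.33
position: [0.6057, 0.0414, 0.0534]
tool_rot: [[0.232, 0.973, 0.0], [0.973, -0.232, 0.002], [0.002, -0.0, -1.0]]
ft_force: [2.2, 9.1, -0.2]
grip_width: 0.0002
gripper_force: 5.1
```

Call:
jog_arm(plan="0 0 -1 -0.175 -0.04 0 255; 0 0 -1 -0.175 -0.04 0 255; 0 0 -1 -0.175 -0.04 0 255; 0 0 -1 -0.175 -0.04 0 255; 0 0 -1 -0.175 -0.04 0 255; 0 0 -1 -0.175 -0.04 0 255; 0 0 -1 -0.175 -0.04 0 255; 0 0 -0.5 -0.09 -0.02 0 255; 0 0 0 0 0 0 255; 0 0 0 0 0 0 255")

```text
time_s: 10.17
position: [0.6, 0.0293, 0.0534]
tool_rot: [[0.104, 0.995, -0.001], [0.995, -0.104, 0.003], [0.002, -0.001, -1.0]]
ft_force: [1.6, 11.5, 0.3]
grip_width: -0.0001
gripper_force: 5.5
```

```bash
python3 - <<'E'
from h import *
st(); avg(8)
E
```

```text
t 10.1667 F tool [11.58  0.39 -0.26] TCP rel pivot (tool) [ 0.0229 -0.1014  0.0002] reading est deg 37.8 grip -6.409705002113664e-05 5.50697730621323 pos [0.6    0.0293 0.0534]
avg F tool [10.88  0.38 -0.24] sd [0.39 0.5  0.4 ]
```

Call:
jog_arm(plan="0 0 -1 -0.175 -0.04 0 255; 0 0 -1 -0.175 -0.04 0 255; 0 0 -1 -0.175 -0.04 0 255; 0 0 -1 -0.175 -0.04 0 255; 0 0 -1 -0.175 -0.04 0 255; 0 0 -1 -0.175 -0.04 0 255; 0 0 -0.5 -0.09 -0.02 0 255; 0 0 0 0 0 0 255; 0 0 0 0 0 0 255; 0 0 0 0 0 0 255")

```text
time_s: 11.4
position: [0.5965, 0.0184, 0.0534]
tool_rot: [[-0.009, 1.0, -0.002], [1.0, 0.009, 0.003], [0.003, -0.002, -1.0]]
ft_force: [0.6, 11.8, 2.0]
grip_width: 0.0
gripper_force: 6.0
```

```bash
python3 - <<'E'
from h import *
st(); avg(12)
E
```

```text
t 11.4 F tool [11.77  0.74 -2.01] TCP rel pivot (tool) [ 0.0234 -0.1018  0.0002] reading est deg 44.0 grip 4.42317591955528e-05 6.048455536365509 pos [0.5965 0.0184 0.0534]
avg F tool [11.98  0.56 -1.49] sd [0.33 0.6  0.39]
```

Call:
jog_arm(plan="0 0 0 0 0 0 255; 0 0 0 0 0 0 255; 0 0 0 0 0 0 255; 0 0 0 0 0 0 255; 0 0 0 0 0 0 255; 0 0 0 0 0 0 255; 0 0 0 0 0 0 255; 0 0 0 0 0 0 255; 0 0 0 0 0 0 255; 0 0 0 0 0 0 255")

```text
time_s: 12.83
position: [0.5965, 0.0185, 0.0534]
tool_rot: [[-0.009, 1.0, -0.001], [1.0, 0.009, 0.003], [0.003, -0.001, -1.0]]
ft_force: [0.5, 11.3, 2.1]
grip_width: 0.0001
gripper_force: 6.0
```

Call:
jog_arm(plan="0 0 0 0 0 0 255; 0 0 0 0 0 0 255; 0 0 0 0 0 0 255; 0 0 0 0 0 0 255; 0 0 0 0 0 0 255; 0 0 0 0 0 0 255; 0 0 0 0 0 0 255; 0 0 0 0 0 0 255")

```text
time_s: 13.5
position: [0.5965, 0.0184, 0.0534]
tool_rot: [[-0.009, 1.0, -0.002], [1.0, 0.009, 0.003], [0.003, -0.002, -1.0]]
ft_force: [1.3, 12.4, 1.5]
grip_width: -0.0001
gripper_force: 6.0
```

Call:
jog_arm(plan="0 0 1 0.175 0.04 0 255; 0 0 1.5 0.26 0.06 0 255; 0 0 1.5 0.26 0.06 0 255; 0 0 1.5 0.26 0.06 0 255; 0 0 1.5 0.26 0.06 0 255; 0 0 1.5 0.26 0.06 0 255; 0 0 1.5 0.26 0.06 0 255; 0 0 1.5 0.26 0.06 0 255; 0 0 1.5 0.26 0.06 0 255; 0 0 1.5 0.26 0.06 0 255")

```text
time_s: 14.33
position: [0.6053, 0.0424, 0.0534]
tool_rot: [[0.243, 0.97, -0.001], [0.97, -0.243, 0.002], [0.002, -0.001, -1.0]]
ft_force: [2.5, 9.2, 0.7]
grip_width: 0.0001
gripper_force: 4.8
```

Call:
jog_arm(plan="0 0 1.5 0.26 0.06 0 255; 0 0 1.5 0.26 0.06 0 255; 0 0 1.5 0.26 0.06 0 255; 0 0 1.5 0.26 0.06 0 255; 0 0 1.5 0.26 0.06 0 255; 0 0 1.5 0.26 0.06 0 255; 0 0 1.5 0.26 0.06 0 255; 0 0 1.5 0.26 0.06 0 255; 0 0 1.5 0.26 0.06 0 255; 0 0 1.5 0.26 0.06 0 255")

```text
time_s: 15.17
position: [0.6205, 0.0639, 0.0534]
tool_rot: [[0.486, 0.874, 0.0], [0.874, -0.486, 0.001], [0.001, -0.0, -1.0]]
ft_force: [3.0, 6.4, -1.1]
grip_width: -0.0003
gripper_force: 3.5
```

```bash
python3 - <<'E'
from h import *
st()
E
```

```text
t 15.1667 F tool [ 7.05 -0.43  1.15] TCP rel pivot (tool) [ 2.150e-02 -1.012e-01  1.000e-04] reading est deg 15.5 grip -0.00028071505120440737 3.5489916801452637 pos [0.6205 0.0639 0.0534]
```

Call:
jog_arm(plan="0 0 1.2 0.21 0.05 0 255; 0 0 1.2 0.21 0.05 0 255; 0 0 1.2 0.21 0.05 0 255; 0 0 1.2 0.21 0.05 0 255; 0 0 1 0.175 0.04 0 255; 0 0 1 0.175 0.04 0 255; 0 0 1 0.175 0.04 0 255; 0 0 1 0.175 0.04 0 255; 0 0 1 0.175 0.04 0 255; 0 0 1 0.175 0.04 0 255")

```text
time_s: 16.0
position: [0.6347, 0.0766, 0.0534]
tool_rot: [[0.641, 0.768, 0.0], [0.768, -0.641, 0.0], [0.001, -0.0, -1.0]]
ft_force: [3.3, 4.6, -1.2]
grip_width: -0.0002
gripper_force: 2.7
```

Call:
jog_arm(plan="0 0 1 0.175 0.04 0 255; 0 0 1 0.175 0.04 0 255; 0 0 1 0.175 0.04 0 255; 0 0 1 0.175 0.04 0 255; 0 0 1 0.175 0.04 0 255; 0 0 1 0.175 0.04 0 255; 0 0 1 0.175 0.04 0 255; 0 0 0 0 0 0 255; 0 0 0 0 0 0 255")

```text
time_s: 16.75
position: [0.6447, 0.083, 0.0532]
tool_rot: [[0.729, 0.684, -0.001], [0.684, -0.729, -0.0], [-0.001, -0.0, -1.0]]
ft_force: [0.2, -0.3, -0.4]
grip_width: -0.0
gripper_force: 0.0
```

```bash
python3 - <<'E'
from h import *
st(); avg(3)
E
```

```text
t 16.75 F tool [-0.07  0.35  0.36] TCP rel pivot (tool) [ 0.0203 -0.1002 -0.    ] reading est deg -1.5 grip -2.9675850765146604e-05 0.0 pos [0.6447 0.083  0.0532]
avg F tool [-0.29  0.13  0.06] sd [0.43 0.15 0.19]
```

Call:
jog_arm(plan="0 0 0 1 0 0 255; 0 0 0 1 0 0 255; 0 0 0 0 0 -2.5 255; 0 0 0 0 0 -2.5 255; 0 0 0 0 0 -2.5 255; 0 0 0 0 0 -2.5 255; 0 0 -7 0 0 0 255; 0 0 -7 0 0 0 255; 0 0 -7 0 0 0 255; 0 0 -7 0 0 0 255")

```text
time_s: 17.73
position: [0.6593, 0.0969, 0.1534]
tool_rot: [[0.317, 0.949, -0.0], [0.949, -0.317, -0.0], [-0.0, -0.0, -1.0]]
ft_force: [-0.1, -0.8, 0.0]
grip_width: 0.0
gripper_force: 0.0
```

Call:
jog_arm(plan="0 0 -7 0 0 0 255; 0 0 -7 0 0 0 255; 0 0 -7 0 0 0 255; 0 0 -7 0 0 0 255; 0 0 -7 0 0 0 255; 0 0 -7 0 0 0 255; 0 0 -7 0 0 0 255; 0 0 -5 0 0 0 255")

```text
time_s: 18.4
position: [0.6593, 0.0969, 0.1533]
tool_rot: [[-0.581, 0.814, -0.0], [0.814, 0.581, -0.0], [0.0, -0.0, -1.0]]
ft_force: [0.2, -0.5, -0.4]
grip_width: -0.0003
gripper_force: 0.0
```

Call:
jog_arm(plan="0 0 0 -1.9 -2.5 0 255; 0 0 0 -1.9 -2.5 0 255; 0 0 0 -1.9 -2.5 0 255; 0 0 0 -1.9 -2.5 0 255; 0 0 0 -1.9 -2.5 0 255; 0 0 0 -1.9 -2.5 0 255; 0 0 0 -1.9 -2.5 0 255; 0 0 0 -1.9 -2.5 0 255; 0 0 0 0 0 0 255; 0 0 0 0 0 0 255")

```text
time_s: 19.23
position: [0.5832, -0.1437, 0.1534]
tool_rot: [[-0.574, 0.819, -0.0], [0.819, 0.574, 0.0], [0.0, -0.0, -1.0]]
ft_force: [0.4, 0.4, -0.5]
grip_width: 0.0001
gripper_force: 0.0
```

```bash
cat >> h.py <<'E'
def crop(n,name="top"):
    im=imaging.get_image(name); o=im["pixels"]
    if name=="top": o=cv2.resize(o[140:275,255:420],None,fx=4.8,fy=4.4,interpolation=2)
    cv2.imwrite(f"pics/{n}.png",o[:,:,::-1])
    for q,z in (("telltale_tip",.0185),("cursor_tip",.0185),("cursor_knob",.045),("roller_center",.058)):
        for k in models.tip_of(name,q)[:2]:
            line=[q,round(k["confidence"],2),k["at"]]
            if name!="wrist":
                p=proj(im,k["at"],z)[:2]-piv; line+=["r",np.hypot(*p).round(4),"reading",(np.degrees(np.arctan2(p[1],p[0]))%360-a0).round(1)]
            print(*line)
E
python3 - <<'E'
from h import *
go((.581,-.142,.036),125); crop("c3"); crop("w3","wrist")
E
```

```text
now [ 0.5832 -0.1437  0.1534] yaw 125.05 delta tool cm [ 0.27 -0.08 11.74] rz 0.0
telltale_tip 0.59 [340.6, 225.1] r 0.1239 reading 44.0
cursor_tip 0.49 [379.6, 224.3] r 0.1485 reading 77.7
cursor_knob 0.63 [339.5, 226.8] r 0.1279 reading 42.5
cursor_knob 0.48 [386.6, 238.4] r 0.1789 reading 75.2
roller_center 0.93 [308.5, 198.6] r 0.0959 reading 0.7
telltale_tip 0.97 [392.7, 64.0]
cursor_tip 0.7 [344.4, 142.6]
cursor_tip 0.63 [538.2, 84.1]
cursor_knob 0.86 [314.7, 145.9]
cursor_knob 0.65 [448.3, 106.0]
roller_center 0.57 [498.6, 42.9]
```

View pics/c3.png

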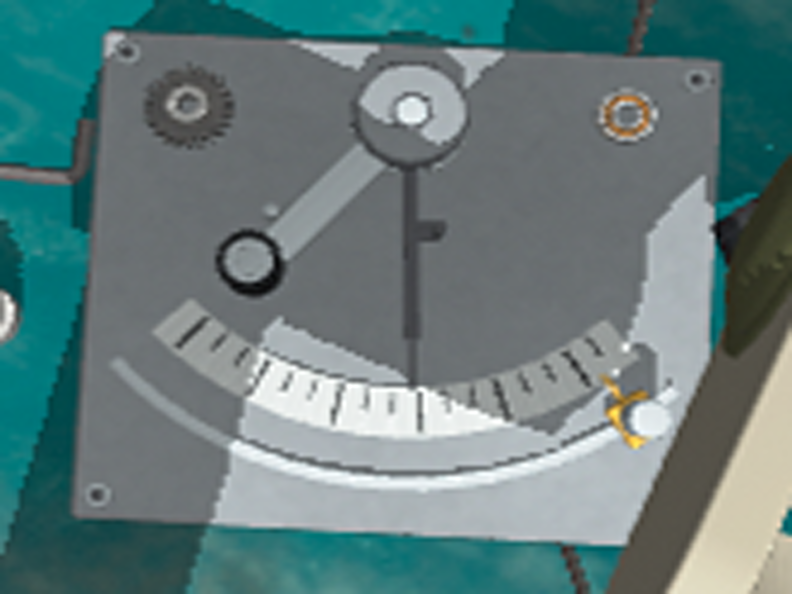

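View pics/w3.png

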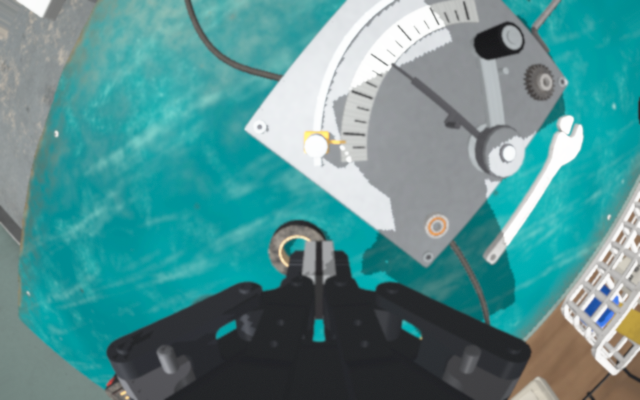

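The crop shows the lever back at its stop (roller at 250,262). The tell-tale tip is at (413,385), just before the 45° rib, and the network gives 44.0°. The cursor is at 77.7°. In the wrist view the knob is ahead at (315,146) and the tape roll lies below and beside the fingers, clear of them. I'll go down and push.

Call:
jog_arm(plan="0 0 0 0.3 -0.1 2.5 255; 0 0 0 0 0 2.5 255; 0 0 0 0 0 2.5 255; 0 0 0 0 0 2.2 255; 0 0 0 0 0 1.5 255; 0 0 0 0 0 0.5 255; 0 0 0 0.7 0 0 255; 0 0 0 0.7 0 0 255; 0 0 0 0.6 0 0 255; 0 0 0 0 0 0 255")

```text
time_s: 20.57
position: [0.5692, -0.1231, 0.0375]
tool_rot: [[-0.577, 0.817, 0.001], [0.817, 0.577, -0.0], [-0.001, 0.001, -1.0]]
ft_force: [-0.6, -0.6, 0.4]
grip_width: 0.0002
gripper_force: 0.0
```

Call:
jog_arm(plan="0 0 0 0 0 0 255; 0 0 1 0.3 -0.03 0 255; 0 0 1 0.3 -0.03 0 255; 0 0 1 0.3 -0.03 0 255; 0 0 1 0.3 -0.03 0 255; 0 0 0 0 0 0 255")

```text
time_s: 21.07
position: [0.5616, -0.1145, 0.0364]
tool_rot: [[-0.517, 0.856, -0.0], [0.856, 0.517, 0.0], [0.0, -0.0, -1.0]]
ft_force: [0.2, -0.2, 0.8]
grip_width: -0.0001
gripper_force: 0.0
```

```bash
python3 - <<'E'
from h import *
st(); avg(4)
E
```

```text
t 21.0667 F tool [-0.25  0.08 -0.82] TCP rel pivot (tool) [-0.0239 -0.1743  0.    ] reading est deg 89.4 grip -9.46950208691989e-05 0.0 pos [ 0.5616 -0.1145  0.0364]
avg F tool [-0.12  0.05 -0.05] sd [0.74 0.39 0.27]
```

Call:
jog_arm(plan="0 0 1.4 0.43 -0.05 0 255; 0 0 1.4 0.43 -0.05 0 255; 0 0 1.4 0.43 -0.05 0 255; 0 0 1.4 0.43 -0.05 0 255; 0 0 1.4 0.43 -0.05 0 255; 0 0 1.4 0.43 -0.05 0 255; 0 0 1.4 0.43 -0.05 0 255; 0 0 1.4 0.43 -0.05 0 255; 0 0 1.4 0.43 -0.05 0 255; 0 0 1.4 0.43 -0.05 0 255")

```text
time_s: 22.1
position: [0.5392, -0.0783, 0.0362]
tool_rot: [[-0.294, 0.956, -0.0], [0.956, 0.294, -0.0], [-0.0, -0.0, -1.0]]
ft_force: [-0.6, -2.4, 0.2]
grip_width: 0.0001
gripper_force: 0.8
```

Call:
jog_arm(plan="0 0 1.4 0.43 -0.05 0 255; 0 0 1.4 0.43 -0.05 0 255; 0 0 1.4 0.43 -0.05 0 255; 0 0 1.4 0.43 -0.05 0 255; 0 0 1.4 0.43 -0.05 0 255; 0 0 1.4 0.43 -0.05 0 255; 0 0 1.4 0.43 -0.05 0 255; 0 0 1 0.3 -0.03 0 255; 0 0 0 0 0 0 255; 0 0 0 0 0 0 255")

```text
time_s: 22.93
position: [0.5286, -0.0466, 0.0363]
tool_rot: [[-0.112, 0.994, 0.0], [0.994, 0.112, 0.0], [0.0, 0.0, -1.0]]
ft_force: [0.1, 0.7, 0.1]
grip_width: 0.0002
gripper_force: 0.0
```

```bash
python3 - <<'E'
from h import *
st(); crop("c4"); crop("w4","wrist")
s=env.observe();p=s["position"][:2]-piv;print("TCP reading",np.degrees(np.arctan2(p[1],p[0]))%360-a0,np.hypot(*p))
E
```

```text
t 22.9333 F tool [ 0.72  0.2  -0.13] TCP rel pivot (tool) [-0.0233 -0.1736 -0.    ] reading est deg 64.6 grip 0.00015541601226887493 0.0 pos [ 0.5286 -0.0466  0.0363]
cursor_knob 0.6 [429.0, 213.7] r 0.2087 reading 104.1
roller_center 0.79 [310.1, 198.7] r 0.0939 reading 2.2
telltale_tip 0.86 [400.8, 183.7]
cursor_tip 0.88 [365.0, 206.0]
cursor_knob 0.91 [312.4, 227.8]
roller_center 0.95 [549.7, 74.1]
TCP reading 56.71100218421023 0.1752403617588514
```

View pics/w4.png

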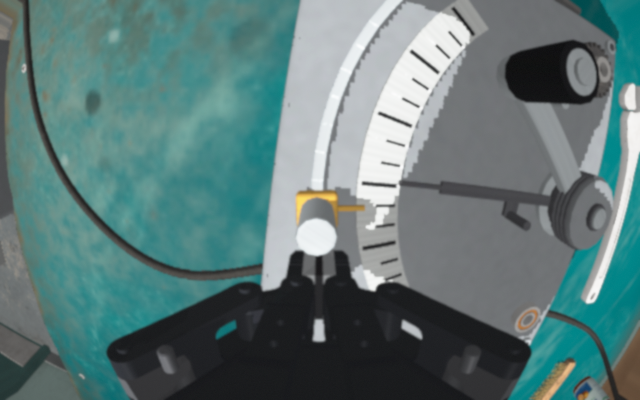

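In the wrist view the knob (317,237) is against the fingertips and the cursor tip is at (365,207). The tell-tale tip is at (401,184), by the 45° rib. I'll turn the gap into an angle with the fisheye model.

```bash
cat >> h.py <<'E'
def wread():
    im=imaging.get_image("wrist"); f=200/np.tan(np.radians(im["fov_y"]/2)); T=np.array(im["world_from_camera"])
    for q in ("telltale_tip","cursor_tip","pivot"):
        k=models.tip_of("wrist",q)[0]; d=np.array(k["at"])-[im["cx"],im["cy"]]; r=np.hypot(*d); t=r/f
        v=T[:3,:3]@np.array([*(d/r*np.sin(t)),np.cos(t)]); o=T[:3,3]; p=o+v*((.0185 if q!="pivot" else .01)-o[2])/v[2]
        e=p[:2]-piv; print(q,round(k["confidence"],2),k["at"],p.round(4),"r",np.hypot(*e).round(4),"reading",(np.degrees(np.arctan2(e[1],e[0]))%360-a0).round(2))
E
python3 - <<'E'
from h import *
wread(); wread()
E
```

```text
telltale_tip 0.95 [400.8, 183.3] [ 0.5684 -0.0072  0.0185] r 0.1301 reading 43.99
cursor_tip 0.68 [368.6, 206.3] [ 0.5526 -0.0221  0.0185] r 0.147 reading 49.67
pivot 0.79 [558.1, 199.7] [ 0.6958 -0.0045  0.01  ] r 0.0027 reading 53.52
telltale_tip 0.97 [397.0, 186.5] [ 0.5666 -0.0092  0.0185] r 0.132 reading 44.84
cursor_tip 0.94 [365.7, 208.0] [ 0.5511 -0.0232  0.0185] r 0.1486 reading 50.03
pivot 0.62 [562.3, 199.4] [ 0.7004 -0.0037  0.01  ] r 0.0019 reading -129.32
```

Call:
jog_arm(plan="0 0 1 0.3 -0.03 0 255; 0 0 1 0.3 -0.03 0 255; 0 0 1 0.3 -0.03 0 255; 0 0 1 0.3 -0.03 0 255; 0 0 0.6 0.18 -0.02 0 255; 0 0 0.4 0.12 -0.01 0 255; 0 0 0 0 0 0 255; 0 0 0 0 0 0 255")

```text
time_s: 24.5
position: [0.526, -0.0317, 0.0363]
tool_rot: [[-0.024, 1.0, 0.0], [1.0, 0.024, 0.0], [0.0, 0.0, -1.0]]
ft_force: [-0.8, 0.4, -0.7]
grip_width: -0.0002
gripper_force: 0.0
```

```bash
python3 - <<'E'
from h import *
st(); wread(); wread(); wread(); crop("w5","wrist")
E
```

```text
t 24.5 F tool [ 0.41 -0.74  0.73] TCP rel pivot (tool) [-2.350e-02 -1.731e-01 -1.000e-04] reading est deg 59.6 grip -0.0001808652960162308 0.0 pos [ 0.526  -0.0317  0.0363]
telltale_tip 0.89 [397.9, 204.5] [ 0.5686 -0.0079  0.0185] r 0.1299 reading 44.31
cursor_tip 0.67 [363.2, 208.1] [ 0.5492 -0.0104  0.0185] r 0.1495 reading 45.05
pivot 0.74 [561.3, 200.8] [ 0.7002 -0.005   0.01  ] r 0.002 reading 193.03
telltale_tip 0.8 [398.2, 205.1] [ 0.5688 -0.0084  0.0185] r 0.1298 reading 44.56
cursor_tip 0.66 [364.7, 205.2] [ 0.5499 -0.0089  0.0185] r 0.1487 reading 44.5
pivot 0.81 [558.2, 197.6] [ 0.696  -0.0029  0.01  ] r 0.0028 reading 19.62
telltale_tip 0.64 [397.9, 201.7] [ 0.5684 -0.0065  0.0185] r 0.1301 reading 43.7
cursor_tip 0.64 [367.1, 205.7] [ 0.5512 -0.0092  0.0185] r 0.1474 reading 44.62
pivot 0.75 [559.0, 200.7] [ 0.6975 -0.0052  0.01  ] r 0.0016 reading 91.63
telltale_tip 0.59 [396.7, 203.6]
cursor_tip 0.75 [368.0, 207.0]
cursor_knob 0.61 [314.2, 224.7]
roller_center 0.81 [540.0, 83.0]
roller_center 0.57 [396.2, 204.6]
```

View pics/w5.png

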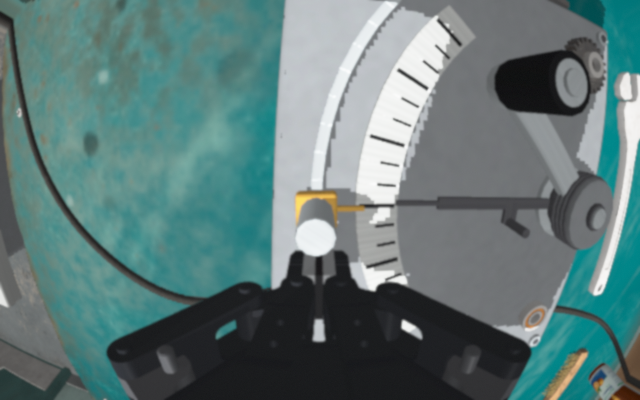

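The pointers line up, with the cursor tip at (366,208) and the tell-tale tip at (395,204), a gap of about 0.5°. I'll back off and check from above.

Call:
jog_arm(plan="0 0 0 -0.5 0 0 255; 0 0 0 -1 0 0 255; 0 0 0 -1 0 0 255; 0 0 0 0 0 -2.5 255; 0 0 0 0 0 -3 255; 0 0 0 0 0 -3 255; 0 0 0 -3 0 -2 255; 0 0 0 -3 0 0 255; 0 0 0 -3 0 0 255; 0 0 0 -3 0 0 255")

```text
time_s: 26.18
position: [0.5292, -0.1792, 0.1419]
tool_rot: [[-0.024, 1.0, 0.001], [1.0, 0.024, -0.001], [-0.001, 0.001, -1.0]]
ft_force: [1.2, 0.3, -0.1]
grip_width: 0.0001
gripper_force: 0.0
```

Call:
jog_arm(plan="0 0 0 -3 0 0 255; 0 0 0 -3 0 0 255; 0 0 0 -3 0 0 255; 0 0 0 -3 0 0 255; 0 0 0 0 0 0 255; 0 0 0 0 0 0 255; 0 0 0 0 0 0 255")

```text
time_s: 26.77
position: [0.5319, -0.2968, 0.1411]
tool_rot: [[-0.024, 1.0, -0.0], [1.0, 0.024, 0.001], [0.001, -0.0, -1.0]]
ft_force: [-0.4, 0.2, -1.1]
grip_width: 0.0001
gripper_force: 0.0
```

```bash
python3 - <<'E'
from h import *
st(); crop("c6")
E
```

```text
t 26.7667 F tool [ 0.2  -0.36  1.06] TCP rel pivot (tool) [-2.888e-01 -1.735e-01 -1.000e-04] reading est deg 105.0 grip 6.8467927769308e-05 0.0 pos [ 0.5319 -0.2968  0.1411]
telltale_tip 0.55 [340.4, 223.9] r 0.1214 reading 43.8
cursor_knob 0.4 [341.7, 250.6] r 0.1765 reading 44.1
roller_center 0.61 [311.5, 201.4] r 0.0964 reading 5.6
```

View pics/c6.png

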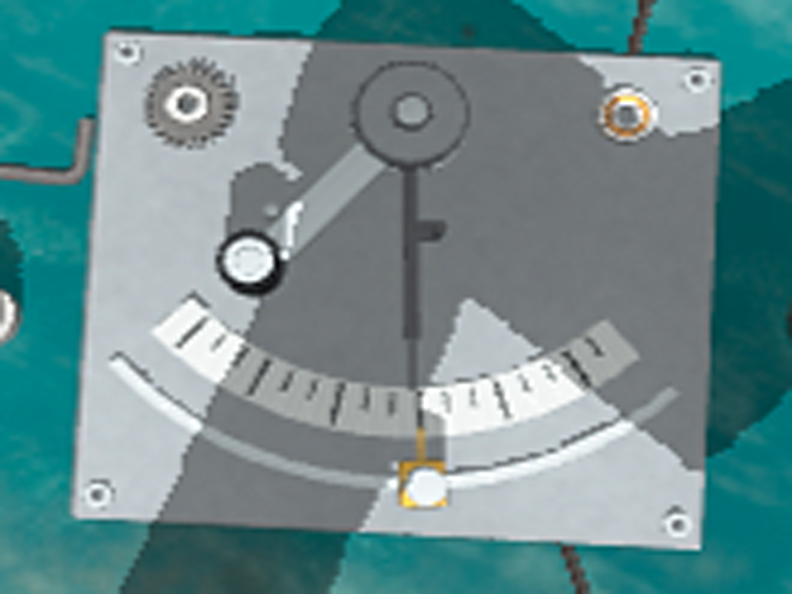

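The top view shows the lever at its stop, with the tell-tale at (413,385) and the cursor pointer at (421,430). They look in line to about 1°. I'll measure that to sub-pixel before handing in.

```bash
python3 - <<'E'
from h import *
im=imaging.get_image("top"); p=im["pixels"].astype(float); 
def ang(u,v):
    e=proj(im,(u,v),.0185)[:2]-piv; return np.degrees(np.arctan2(e[1],e[0]))%360-a0,np.hypot(*e)
cols=np.arange(334,350)
for v in range(206,228,3):
    g=p[v,334:347].sum(1); w=np.clip(np.median(g)-g-15,0,None); print(v,"tell",*(np.round(ang((w*np.arange(334,347)).sum()/w.sum(),v),3) if w.sum() else ["-"]))
for v in range(235,246):
    c=p[v,cols]; w=np.clip(c[:,0]-c[:,2]-40,0,None); print(v,"cur",*(np.round(ang((w*cols).sum()/w.sum(),v),3) if w.sum() else ["-"]))
E
```

```text
206 tell 43.972 0.083
209 tell 43.878 0.09
212 tell 44.001 0.096
215 tell 43.843 0.103
218 tell 43.994 0.109
221 tell 43.954 0.115
224 tell 43.892 0.122
227 tell 43.847 0.128
235 cur -
236 cur -
237 cur 44.937 0.149
238 cur 44.966 0.151
239 cur 44.91 0.153
240 cur 44.868 0.155
241 cur 44.869 0.157
242 cur 44.838 0.16
243 cur 44.847 0.162
244 cur 45.059 0.164
245 cur 45.042 0.166
```

The gap is about 1.0°, inside the 2° limit, and pivot uncertainty adds only about 0.3°. Handing in.

```bash
python3 -c "
from rig import job
print(job.close_job())"
```

```text
the job is handed in; nothing more can be done
None
```

I handed the job in; the rig returned no verdict. The roller was held at about 12 N for roughly 2 s, the lever was eased back to its stop, and the tell-tale stayed at about 44°. The cursor is about 1° off it (limit 2°), and nothing else on the bench was touched.

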